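# Complete the kit tin of turned parts

## Robot

A 7-joint arm with a two-finger parallel gripper is mounted at the origin on a cart in front of the work surface, level with it; the furniture and walls round the work are solid. World frame = base frame: x ahead of the robot, y to its left, z up, the work surface at z = 0. Lengths are in mm, angles in rad, forces in N, time in s.
With the tool pointing down it reaches from about 400 to 875 mm from the base axis. Payload 4.4 kg.
Tool frame: the origin (TCP) lies on the centre line of the jaws, within the pads' length; the fingertips stand 11 mm ahead of it and the grasp point (between the pads) lies 8 mm behind it (ctrl.tips_ahead is the distance from the TCP to the fingertips, in mm); z points along the fingers, y is the line along which they close (so a half turn about z gives the same grasp; the last joint's range is limited). The gripper opens to 85 mm and grips with 20 to 120 N. Pads are 22 mm wide; open, the fingers measure 114 mm over their backs; the gripper's body (76 mm by 85 mm) begins 54 mm behind the grasp point. The pads swing forward as they close: fully open they stand 13 mm farther back than shut.
Start: joints at [-1.217, 0.628, 0.038, 1.517, -0.027, 0.996, -0.02], TCP at [264.905, 593.585, 242.313] pointing down, gripper open.
Joint ranges: [-3.06, 3.06], [-0.37, 2.12], [-1.25, 1.32], [0.18, 2.47], [-1.1, 4.24], [0.23, 1.98], [-2.94, 2.94]. Speed limits (rad/s): [2.57, 2.57, 3.14, 3.14, 3.14, 3.14, 3.14].

## Interface

Orientations are given as [roll, pitch, yaw] about the fixed x, y, z axes, in that order (R = Rz(yaw) Ry(pitch) Rx(roll)).
In Python, from cell import ctrl, eyes, job gives the robot as it stands. The module is installed in compiled form; this text tells all that it offers.
- The arm moves only by the tool carry_out, never from a script. Its argument "moves" is a list of rows, each an object of numbers: "tx", "ty", "tz": the shift along the tool's x, y, z as a fraction of full scale; "twist": the turn about the tool's z as a fraction of full scale; "fingers": the opening, from 0 (shut) to 1 (fully open). In form: [{"tx": .., "ty": .., "tz": .., "twist": .., "fingers": ..}, ...]. A call has 1 to 12 rows; each row shifts and turns the commanded pose from where the row before left it, along the tool's axes as they then stand; what a row does not reach is not made up. Full scale, the value 1, is 0.3 m for a shift and pi rad for a turn. A row lasts 1/8 s, in which the tool goes at most 62.5 mm and 10.7 degrees, less where a joint would pass 70% of its speed; a pose out of reach is approached as far as the arm can. A call with a number of a shift or a turn outside -1 to 1 is refused whole. A call with a gripper value outside its range is refused whole. The fingers move at their own pace and stop on an object; the grip force is fixed at half the most. Time passes only in rows, so rows that do not move let the fingers close. It gives the time, the measured TCP pose, the force, the opening and the grip force at its end, in the units of the state.
- ctrl.read_state(): the state, without advancing time (a new reading comes with each control period).
- eyes.get_image(name): name is "side" or "top" or "wrist"; returns a dict with "color" (384x512x3 uint8, blue, green, red), "fovy" (degrees; the focal length in pixels is half the picture's height over the tangent of half this angle, whatever the lens; pixels are square), "cx", "cy" (the principal point, pixels), "world_from_camera" (4x4, takes a point from camera to world coordinates). Camera axes: x right, y up, looking along -z (the intrinsics and any distortion apply to the point x, -y, -z); pixel columns grow to the right and rows downward; lengths in mm; the calibration is good to about 2 mm. A picture is of the moment at which its call begins. There is no depth.
- job.finish_job(): hands the job in; it is judged then, once.
The state is a dict: "clock": time; "qpos": joint angles; "qd": joint speeds; "tau": joint torques, N m; "eef_pos": TCP position; "tool_rot": TCP orientation; "force": force on the tool from outside, world axes, zero at the start; "torque": the same for the moment, N m; "width": finger opening in mm; "gripper_force": force on a finger pad.
Only numpy, scipy, OpenCV 4.12 (cv2) and the standard library are available. Lean on these libraries where they do the work, as an engineer would, in place of code of your own. Each camera call takes 0.05 s, during which the arm holds its last target. There are 200 camera calls.

## Task

The open round tin holds five turned hubs packed like a honeycomb, one in the middle and the others round it, with two empty places left in the ring. Pick up the two stepped turned shafts that stand on the plate and stand one in each empty place, upright with its flange down flat on the floor of the tin. Leave the reference sphere (the ball on a post) standing where it is.

Things in the scene. Friction and masses are not known exactly. Their poses are not given: they have to be found in the camera images.
- tin: Loose open dark metal tin, 0.8 kg, 119 mm diameter (inside 113), 28 mm high, inner floor 3 mm up. Origin: centre of underside, z up. Holds 5 loose hubs (30 mm flange, 22 mm tall): one at the centre, four 36 mm out at 60, 120, 240, 300 degrees from the tin's x axis. Empty places: centred at x = +36 and x = -36 mm on the tin's x axis, about 4 mm of play round a shaft's flange.
- shaft_1: Bare-metal stepped turned shaft, 73 mm tall, about 0.14 kg, standing on its round flange (33 mm diameter, 8 mm thick); its thin stem, about 17 mm in diameter, is best gripped 50 to 60 mm above the foot. Origin: centre of its underside; z up along the stem. Either shaft may go in either place.
- shaft_2: Bare-metal stepped turned shaft, 73 mm tall, about 0.14 kg, standing on its round flange (33 mm diameter, 8 mm thick); its thin stem, about 17 mm in diameter, is best gripped 50 to 60 mm above the foot. Origin: centre of its underside; z up along the stem. Same as the other shaft.
- reference_sphere: bystander to be left alone: a ball on a post on a round metal foot, 50 mm wide and 93 mm tall, standing loose on the plate at one of three spots, the other two of which hold the shafts. Origin: centre of its underside.
There are look-alikes about, which are no part of the job. Leave any black look-alike of the shaft_1 alone.

How it is judged:
By the outcome, as a careful person would: the job done as asked, in the order asked, and still so for the second after the job is handed in, with the robot touching nothing.
It also fails if it takes over 53 s, if anything falls off the work surface, if the arm or the gripper's body presses on something with over 40 N, if the wrist force passes 120 N, or if a joint passes its speed limit or range.

## Working session

There is one attempt and no reset: what is moved stays moved. The work goes in short steps, Python scripts to look and compute and a tool call to move; the robot and the scene stay as the last step left them, time stands still between calls to the robot, and variables do not carry over. Pictures are saved under pics/ and viewed, at most 10 in all, crops included, and the job is handed in when it is done.

Besides the shell and the picture viewer there is one more tool, called after "Request:" as name(argument=value, ...) on one line, values as JSON. carry_out: Moves the arm, as the interface text tells. Its arguments: {"type":"object","properties":{"moves":{"type":"array","items":{"type":"object","properties":{"tx":{"type":"number","minimum":-1,"maximum":1},"ty":{"type":"number","minimum":-1,"maximum":1},"tz":{"type":"number","minimum":-1,"maximum":1},"twist":{"type":"number","minimum":-1,"maximum":1},"fingers":{"type":"number"}}}}},"required":["moves"]}

```bash
mkdir -p pics
cat > h.py <<'E'
import numpy as np, cv2
from cell import ctrl, eyes, job
def snap(n,f):
    d=eyes.get_image(n); cv2.imwrite('pics/%s.png'%f,d['color']); np.savez('pics/%s.npz'%f,**{k:v for k,v in d.items()}); return d
def load(f): return np.load('pics/%s.npz'%f)
def par(d):
    M=np.array(d['world_from_camera']); f=192/np.tan(np.radians(float(d['fovy']))/2); return M,f,float(d['cx']),float(d['cy'])
def ray(d,u,v,z):
    M,f,cx,cy=par(d); r=M[:3,:3]@np.array([(u-cx)/f,-(v-cy)/f,-1]); o=M[:3,3]; return o+r*(z-o[2])/r[2]
def proj(d,p):
    M,f,cx,cy=par(d); c=M[:3,:3].T@(np.array(p)-M[:3,3]); return cx+f*c[0]/-c[2], cy-f*c[1]/-c[2]
E
python3 - <<'E'
from h import *
s=ctrl.read_state(); print({k:np.round(v,3) for k,v in s.items()})
a=snap('top','top0'); b=snap('side','side0')
for d in(a,b): print([k for k in d], d['fovy'],d['cx'],d['cy'],np.round(d['world_from_camera'],3).tolist(), {k:d[k] for k in d if k not in('color','world_from_camera')})
cv2.imwrite('pics/a.png',np.vstack([cv2.resize(x['color'],(400,300)) for x in(a,b)]))
E
```

```text
{'clock': np.float64(0.0), 'qpos': array([-1.217,  0.629,  0.038,  1.518, -0.027,  0.996, -0.02 ]), 'qd': array([-0.001,  0.001, -0.   , -0.001,  0.   ,  0.001, -0.   ]), 'tau': array([ 2.0000e-03, -5.6339e+01,  1.2260e+00, -1.9345e+01,  1.1000e-02,
        1.0000e-02,  0.0000e+00]), 'eef_pos': array([264.642, 593.018, 241.379]), 'tool_rot': array([-3.14 ,  0.   ,  2.722]), 'force': array([0.318, 0.026, 1.1  ]), 'torque': array([-0.043, -0.048,  0.044]), 'gripper_force': np.float64(0.0), 'width': np.float64(85.305)}
['color', 'fovy', 'cx', 'cy', 'world_from_camera'] 42.3967818111119 263.9254341846409 196.2005053463118 [[0.024, 0.995, -0.092, 484.896], [-1.0, 0.024, -0.006, -28.716], [-0.003, 0.092, 0.996, 1610.048], [0.0, 0.0, 0.0, 1.0]] {'fovy': 42.3967818111119, 'cx': 263.9254341846409, 'cy': 196.2005053463118}
['color', 'fovy', 'cx', 'cy', 'world_from_camera'] 46.115312511764756 253.10220047348238 189.35496620668576 [[-0.997, -0.047, 0.063, 690.457], [0.077, -0.451, 0.889, 948.894], [-0.013, 0.892, 0.453, 538.336], [0.0, 0.0, 0.0, 1.0]] {'fovy': 46.115312511764756, 'cx': 253.10220047348238, 'cy': 189.35496620668576}
```

View pics/top0.png

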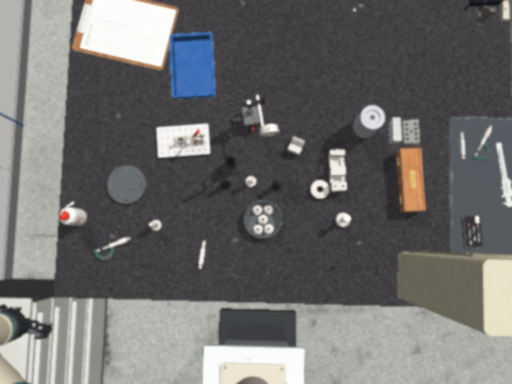

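View pics/side0.png

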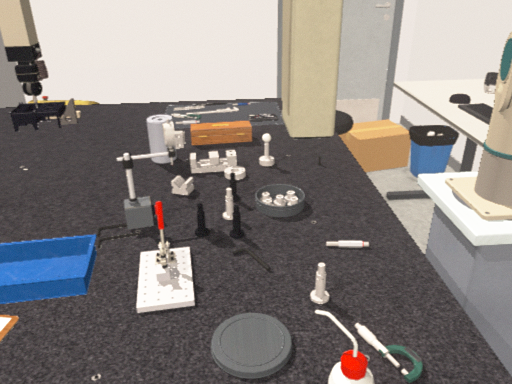

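The top view shows bare-metal shafts at (155,225) and (251,182). The ball on its post is at (343,220) and the tin at (263,220). Black look-alikes stand at about (230,161), (224,184) and (276,187). The side view agrees: shafts at (320,283) and (229,205), ball at (266,150), and black ones at (201,220), (236,222) and (234,185). I'll enlarge a crop to confirm.

Run:
```python
from h import *
a=load('top0');b=load('side0')
A=cv2.resize(a['color'][140:250,135:365],(800,383),interpolation=3)
B=cv2.resize(b['color'][120:310,160:380],None,fx=1.15,fy=1.15)
B=cv2.resize(b['color'][165:255,180:340],None,fx=2.4,fy=2.4,interpolation=3)
C=np.zeros((600,800,3),np.uint8);C[:383]=A;C[384:384+B.shape[0],:B.shape[1]]=B[:216]
D=cv2.resize(b['color'][255:310,295:350],None,fx=3.5,fy=3.5,interpolation=3);C[384:384+D.shape[0],400:400+D.shape[1]]=D
cv2.imwrite('pics/c.png',C)
for n,p in dict(tcp=(265,593,241),base=(0,0,0)).items(): print(n,proj(a,p),proj(b,p))
for n,u,v in (('s1',155,225),('s2',251,182),('ball',343,220),('b1',230,161),('b2',224,184),('b3',276,187)): print(n,ray(a,u,v,73),ray(a,u,v,0), proj(b,ray(a,u,v,73)))
print('tin',ray(a,263,220,25))
```

```text
tcp (np.float64(35.24051638247113), np.float64(317.5357028013822)) (np.float64(631.3342143786468), np.float64(269.4105674293092))
base (np.float64(252.88564873073904), np.float64(396.27589500594735)) (np.float64(501.3165572525298), np.float64(197.36230994826545))
s1 [528.84421367 315.88443964  73.        ] [530.93146002 332.25075884   0.        ] (np.float64(321.31557983687475), np.float64(259.6079063067255))
s2 [670.22946334  21.5305628   73.        ] [679.03160829  23.91694815   0.        ] (np.float64(233.4765450342912), np.float64(187.64973285186713))
ball [ 558.30632918 -266.99573613   73.        ] [ 561.79283831 -278.31251181    0.        ] (np.float64(268.4411045748046), np.float64(141.08679909158334))
b1 [735.03182432  89.20352714  73.        ] [746.91166857  94.80394716   0.        ] (np.float64(204.6365573523093), np.float64(203.08605203889124))
b2 [661.94056247 105.75247241  73.        ] [670.34903744 112.1388619    0.        ] (np.float64(238.87635715748362), np.float64(205.1212616393172))
b3 [656.35720077 -56.95051286  73.        ] [664.50050162 -58.29147861   0.        ] (np.float64(237.8970039442531), np.float64(173.09187367870828))
tin [554.47842124 -18.55010326  25.        ]
```

View pics/c.png

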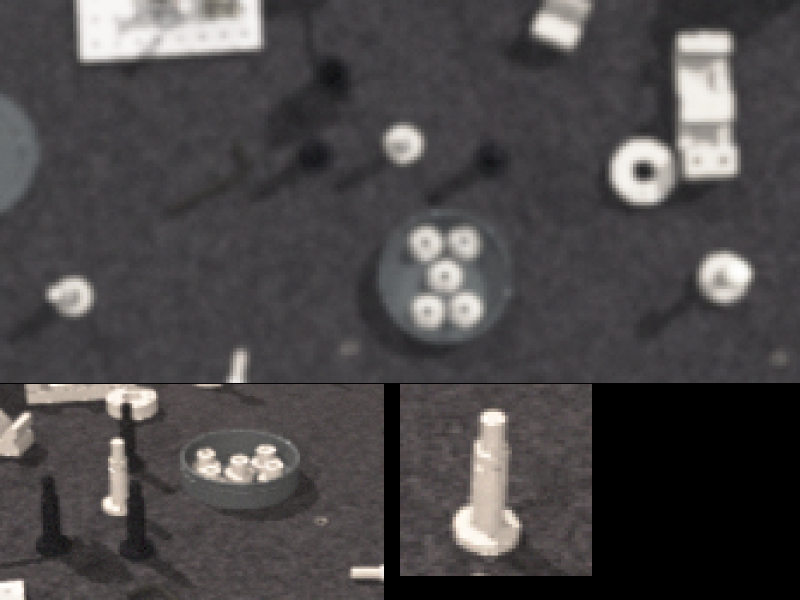

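The crop confirms it: the two pale metal shafts are the ones meant, at top (155,225) and (251,182). The black ones, the large-headed ball and the ring stay untouched. Next I'll turn the jaws to close along world x and go above shaft 1.

Request:
carry_out(moves=[{"twist":0.0523},{"twist":0.0523},{"twist":0.0523},{"twist":0.0523},{"twist":0.0523},{"twist":0.0523},{"twist":0.0523},{"tx":-0.11,"ty":0.11},{"tx":-0.11,"ty":0.11},{"tx":-0.11,"ty":0.11},{"tx":-0.11,"ty":0.11},{"tx":-0.11,"ty":0.11}])

```text
validation failed for argument at $.mo...
```

Request:
carry_out(moves=[{"tx":-0.11,"ty":0.11},{"tx":-0.11,"ty":0.11},{"tx":-0.11,"ty":0.11},{}])

```text
validation failed for argument at $.mo...
```

Run:
```python
from h import *
s=ctrl.read_state(); print(s['clock'],s['eef_pos'],s['tool_rot'],s['qpos'])
w=snap('wrist','w1'); print(np.round(w['world_from_camera'],3).tolist(),w['fovy'])
print(proj(w,(530,327,0)),proj(w,(530,327,73)))
```

```text
0.1 [264.67950734 593.10537616 241.49612565] [-3.13994772e+00  2.20032572e-05  2.72176633e+00] [-1.21681481  0.62924351  0.03845081  1.5182416  -0.02699611  0.99627071
 -0.02004264]
[[0.408, -0.881, -0.24, 203.395], [0.913, 0.393, 0.108, 620.992], [-0.001, -0.263, 0.965, 373.511], [0.0, 0.0, 0.0, 1.0]] 65.46159045584622
(np.float64(171.31198924310107), np.float64(384.1073985894027)) (np.float64(156.1841549442392), np.float64(432.57930222612947))
```

View pics/w1.png

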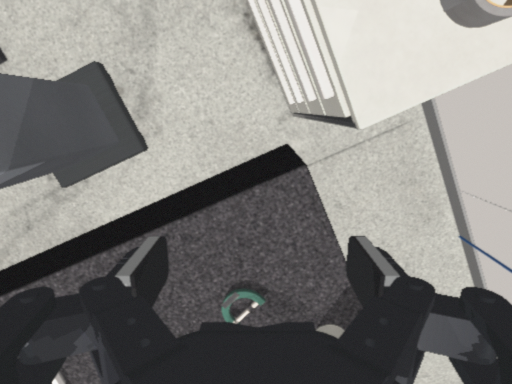

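The fields all seem to be required. This wrist view shows only the plate's corner and the fingers, since the camera looks on the tool's +x side. So I'll stop about 60 mm short of the shaft to see it.

Request:
carry_out(moves=[{"tx":0,"ty":0,"tz":0,"twist":0.0523,"fingers":1},{"tx":0,"ty":0,"tz":0,"twist":0.0523,"fingers":1},{"tx":0,"ty":0,"tz":0,"twist":0.0523,"fingers":1},{"tx":0,"ty":0,"tz":0,"twist":0.0523,"fingers":1},{"tx":0,"ty":0,"tz":0,"twist":0.0523,"fingers":1},{"tx":0,"ty":0,"tz":0,"twist":0.0523,"fingers":1},{"tx":0,"ty":0,"tz":0,"twist":0.0523,"fingers":1},{"tx":-0.11,"ty":0.09,"tz":0,"twist":0,"fingers":1},{"tx":-0.11,"ty":0.09,"tz":0,"twist":0,"fingers":1},{"tx":-0.11,"ty":0.09,"tz":0,"twist":0,"fingers":1},{"tx":-0.11,"ty":0.09,"tz":0,"twist":0,"fingers":1},{"tx":-0.11,"ty":0.09,"tz":0,"twist":0,"fingers":1}])

```text
clock: 1.65
eef_pos: [400.6, 427.5, 242.1]
tool_rot: [-3.141, 0.0, 1.572]
force: [0.1, 0.9, 0.4]
width: 85.2
gripper_force: 0.0
```

Request:
carry_out(moves=[{"tx":-0.11,"ty":0.09,"tz":0,"twist":0,"fingers":1},{"tx":-0.11,"ty":0.09,"tz":0,"twist":0,"fingers":1},{"tx":-0.11,"ty":0.09,"tz":0,"twist":0,"fingers":1},{"tx":-0.11,"ty":0.09,"tz":0,"twist":0,"fingers":0.6},{"tx":-0.11,"ty":0.07,"tz":0,"twist":0,"fingers":0.6},{"tx":0,"ty":0,"tz":0,"twist":0,"fingers":0.6}])

```text
clock: 2.4
eef_pos: [531.2, 259.5, 242.3]
tool_rot: [3.14, 0.002, 1.565]
force: [0.3, 0.4, 0.3]
width: 51.2
gripper_force: 0.0
```

Run:
```python
from h import *
s=ctrl.read_state(); print(s['clock'],s['eef_pos'],s['tool_rot'],s['qpos'])
w=snap('wrist','w2')
print(proj(w,(530,327,0)),proj(w,(530,327,73)))
```

```text
2.4 [531.22117981 259.4953451  242.31687865] [3.14048597e+00 2.26115492e-03 1.56498052e+00] [-0.72752408  0.56492472  0.35453973  1.69456932 -0.23190775  0.92375828
 -0.28890306]
(np.float64(256.00401802309085), np.float64(108.27975760616296)) (np.float64(255.79457790433804), np.float64(108.2864085349389))
```

View pics/w2.png

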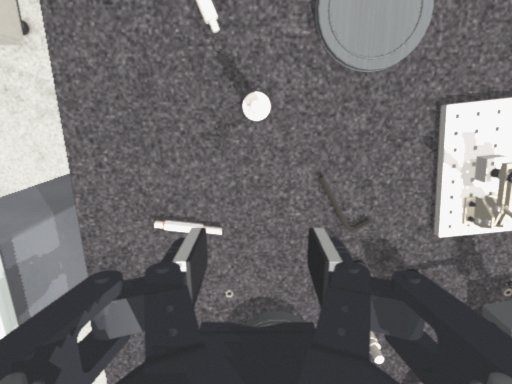

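The shaft's flange sits at (257,107), almost straight below the camera, putting it at about (531,328). I'll go down on it, grip and lift.

Request:
carry_out(moves=[{"tx":0.114,"ty":0,"tz":0,"twist":0,"fingers":0.6},{"tx":0.114,"ty":0,"tz":0,"twist":0,"fingers":0.6},{"tx":0,"ty":0,"tz":0.14,"twist":0,"fingers":0.6},{"tx":0,"ty":0,"tz":0.14,"twist":0,"fingers":0.6},{"tx":0,"ty":0,"tz":0.14,"twist":0,"fingers":0.6},{"tx":0,"ty":0,"tz":0.12,"twist":0,"fingers":0.6},{"tx":0,"ty":0,"tz":0.1,"twist":0,"fingers":0.6},{"tx":0,"ty":0,"tz":0,"twist":0,"fingers":0.6},{"tx":0,"ty":0,"tz":0,"twist":0,"fingers":0},{"tx":0,"ty":0,"tz":0,"twist":0,"fingers":0},{"tx":0,"ty":0,"tz":0,"twist":0,"fingers":0},{"tx":0,"ty":0,"tz":0,"twist":0,"fingers":0}])

```text
clock: 3.95
eef_pos: [530.4, 333.1, 52.0]
tool_rot: [3.139, -0.002, 1.572]
force: [0.0, 0.6, 7.1]
width: 13.2
gripper_force: 58.8
```

It closed at 13 mm, so it holds the thin top step and sits about 5 mm off along the pads. I'll regrip lower and centred.

Request:
carry_out(moves=[{"tx":0,"ty":0,"tz":0,"twist":0,"fingers":0.5},{"tx":0,"ty":0,"tz":0,"twist":0,"fingers":0.5},{"tx":-0.015,"ty":0,"tz":0.025,"twist":0,"fingers":0.5},{"tx":0,"ty":0,"tz":0,"twist":0,"fingers":0.5},{"tx":0,"ty":0,"tz":0,"twist":0,"fingers":0.5}])

```text
clock: 4.58
eef_pos: [529.0, 327.5, 42.5]
tool_rot: [-3.141, 0.0, 1.571]
force: [0.7, -0.7, 0.3]
width: 42.5
gripper_force: 0.0
```

Run:
```python
from h import *
w=snap('wrist','w3');b=snap('side','s3');s=ctrl.read_state(); print(s['eef_pos'],s['width'],s['force'])
B=cv2.resize(b['color'][200:310,250:400],None,fx=2.7,fy=2.7,interpolation=3)
C=np.zeros((300,805,3),np.uint8);C[:297,:405]=B; C[:300,405:]=cv2.resize(w['color'],(400,300));cv2.imwrite('pics/c3.png',C[:,:800])
```

```text
[529.1896087  327.79008018  42.78380072] 42.96915746978355 [0.3164871  0.49761694 0.60006158]
```

View pics/c3.png

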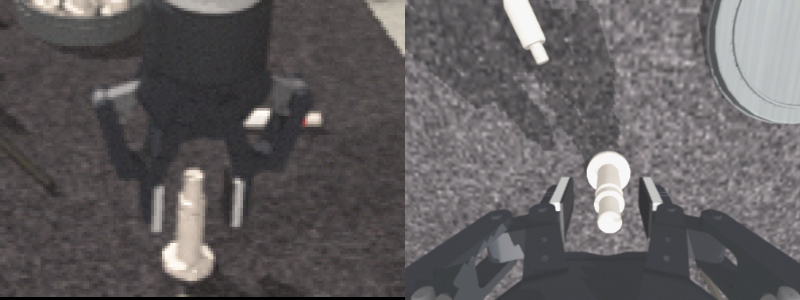

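The shaft stands upright between the pads, with its flange at about (608,170) in the right half. I'll grip and lift.

Request:
carry_out(moves=[{"tx":0,"ty":0,"tz":0,"twist":0,"fingers":0},{"tx":0,"ty":0,"tz":0,"twist":0,"fingers":0},{"tx":0,"ty":0,"tz":0,"twist":0,"fingers":0},{"tx":0,"ty":0,"tz":0,"twist":0,"fingers":0},{"tx":0,"ty":0,"tz":0,"twist":0,"fingers":0},{"tx":0,"ty":0,"tz":-0.05,"twist":0,"fingers":0},{"tx":0,"ty":0,"tz":-0.15,"twist":0,"fingers":0},{"tx":0,"ty":0,"tz":-0.15,"twist":0,"fingers":0},{"tx":0,"ty":0,"tz":-0.1,"twist":0,"fingers":0},{"tx":0,"ty":0,"tz":0,"twist":0,"fingers":0}])

```text
clock: 5.92
eef_pos: [530.6, 328.4, 181.1]
tool_rot: [3.137, -0.003, 1.572]
force: [1.2, -0.7, -0.9]
width: 14.3
gripper_force: 58.6
```

Gripped and lifted. Next I'll carry it past the tin to see the tin clearly from the wrist camera.

Request:
carry_out(moves=[{"tx":-0.08,"ty":0.01,"tz":0,"twist":0,"fingers":0},{"tx":-0.13,"ty":0.01,"tz":0,"twist":0,"fingers":0},{"tx":-0.14,"ty":0.01,"tz":0,"twist":0,"fingers":0},{"tx":-0.14,"ty":0.01,"tz":0,"twist":0,"fingers":0},{"tx":-0.14,"ty":0.01,"tz":0,"twist":0,"fingers":0},{"tx":-0.14,"ty":0.01,"tz":0,"twist":0,"fingers":0},{"tx":-0.14,"ty":0.01,"tz":0,"twist":0,"fingers":0},{"tx":-0.14,"ty":0.01,"tz":0,"twist":0,"fingers":0},{"tx":-0.14,"ty":0,"tz":0,"twist":0,"fingers":0},{"tx":-0.14,"ty":0,"tz":0,"twist":0,"fingers":0},{"tx":-0.1,"ty":0,"tz":0,"twist":0,"fingers":0},{"tx":0,"ty":0,"tz":0,"twist":0,"fingers":0}])

```text
clock: 7.42
eef_pos: [551.1, -106.4, 176.7]
tool_rot: [-3.138, 0.002, 1.565]
force: [-1.6, 0.2, -1.3]
width: 14.3
gripper_force: 58.6
```

Request:
carry_out(moves=[{"tx":0,"ty":0,"tz":0,"twist":0,"fingers":0}])

```text
clock: 7.55
eef_pos: [552.2, -101.3, 176.8]
tool_rot: [-3.139, -0.001, 1.571]
force: [0.2, 0.6, -0.2]
width: 14.5
gripper_force: 58.6
```

Run:
```python
from h import *
w=snap('wrist','w4');s=ctrl.read_state(); print(s['eef_pos'],s['tool_rot'],s['width'])
g=cv2.cvtColor(w['color'],6)
c=cv2.HoughCircles(cv2.GaussianBlur(g,(3,3),0),cv2.HOUGH_GRADIENT,1,18,param1=120,param2=16,minRadius=7,maxRadius=24)
if c is not None:
  for u,v,r in c[0][:14]: print(np.round((u,v,r)),np.round(ray(w,u,v,25),1))
```

```text
[ 552.55147365 -100.52319396  176.96788197] [-3.13952223e+00 -9.70972724e-04  1.57225439e+00] 14.324525242276982
[232. 112.  16.] [528.6 -36.2  25. ]
[264.  90.  16.] [557. -17.  25.]
[230.  72.  17.] [526.7  -2.6  25. ]
[296.  68.  17.] [586.2   0.7  25. ]
[256. 284.  14.] [ 550.5 -215.1   25. ]
[256. 262.  23.] [ 549.5 -188.9   25. ]
[298. 108.  16.] [588.2 -33.5  25. ]
[394.  42.  21.] [670.3  22.4  25. ]
[360. 264.  23.] [ 660.2 -192.2   25. ]
[256. 224.  14.] [ 550.6 -146.1   25. ]
[146. 334.  21.] [ 425.7 -280.8   25. ]
[426.  28.  11.] [696.3  33.3  25. ]
[266. 316.  17.] [ 561.6 -256.6   25. ]
```

View pics/w4.png

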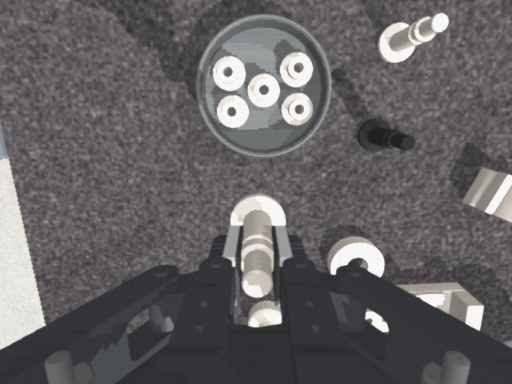

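The tin is at (264,87), with hubs at (230,72), (296,68), (264,90), (232,112) and (298,108). The gaps are above and below the middle hub, and the held shaft's flange is at (258,214). I'll compute the tin's pose from the hubs and the held flange's position.

Run:
```python
from h import *
w=load('w4')
P=np.array([ray(w,u,v,11)[:2] for u,v in((232,112),(264,90),(230,72),(296,68),(298,108))])
print(P.round(1)); c=P.mean(0); 
d=(P[2]-P[0])+(P[3]-P[4]); d/=np.hypot(*d)   # along tin axis, +y side
print('c',c,'axis',d,'places',c+36*d,c-36*d)
# rim circle
e=cv2.HoughCircles(cv2.GaussianBlur(cv2.cvtColor(w['color'],6),(5,5),0),cv2.HOUGH_GRADIENT,1,100,param1=100,param2=30,minRadius=55,maxRadius=75)
for u,v,r in e[0][:2]: print(u,v,r,ray(w,u,v,28))
# held flange: fit at bottom z
for z in (136,140): print('held',ray(w,258,214,z), proj(w,(552.5,-100.5,z)))
print(np.round(w['world_from_camera'],3).tolist())
```

```text
[[527.  -36.7]
 [557.7 -16.6]
 [525.9  -0.6]
 [587.4   2.8]
 [590.5 -33. ]]
c [557.68493193 -16.83305894] axis [-0.05823708  0.99830278] places [555.58839692  19.10584117] [559.78146694 -52.77195904]
261.5 85.5 66.7 [555.15262831 -13.79146074  28.        ]
held [552.09163818 -96.13274871 136.        ] (np.float64(258.6583383319733), np.float64(220.68858662728394))
held [552.09111085 -94.69904732 140.        ] (np.float64(258.67199602118416), np.float64(223.07435431350874))
[[1.0, -0.001, 0.003, 552.069], [-0.0, 0.965, 0.262, -34.172], [-0.003, -0.262, 0.965, 308.869], [0.0, 0.0, 0.0, 1.0]]
```

Run:
```python
from h import *
from scipy.optimize import least_squares
w=load('w4'); g=cv2.cvtColor(w['color'],6).astype(float)
# held flange arc: bright threshold
m=(g>150).astype(np.uint8); n,l,st,ce=cv2.connectedComponentsWithStats(m)
k=l[205,258]; print('flange comp',st[k])
ys,xs=np.where(l==k); 
pts=[(x,ys[xs==x].min()) for x in range(236,282,3) if (xs==x).any()]
t=np.linspace(0,2*np.pi,400)
def res(p,zs=(134,142)):
    out=[]
    Q=np.array([proj(w,(p[0]+16.5*np.cos(a),p[1]+16.5*np.sin(a),z)) for z in zs for a in t])
    hull=cv2.convexHull(Q.astype(np.float32))
    return [cv2.pointPolygonTest(hull,(float(x),float(y)-.5),True) for x,y in pts]
s=least_squares(res,[552,-98],diff_step=1e-3); print('held',s.x,np.round(s.fun,1), pts[0],pts[-1])
# rim: radial search from centre for outermost strong gradient
gb=cv2.GaussianBlur(g,(3,3),0); E=[]
for a in np.linspace(0,2*np.pi,72,endpoint=False):
    rr=np.arange(52,64,.25); q=[proj(w,(556.5+r*np.cos(a),-15+r*np.sin(a),28)) for r in rr]
    pr=cv2.remap(gb.astype(np.float32),np.float32([[x[0] for x in q]]),np.float32([[x[1] for x in q]]),1)[0]
    i=pr.argmax(); E.append((q[i]))
W=np.array([ray(w,u,v,28)[:2] for u,v in E])
f=least_squares(lambda p:np.hypot(*(W-p[:2]).T)-p[2],[556,-15,58],loss='soft_l1'); print('rim',f.x,np.abs(f.fun).mean())
```

```text
flange comp [ 224  194   67  104 3581]
held [ 552.14836759 -100.44859795] [-0.4 -0.1  0.3  0.2  0.6 -0.4  0.2 -0.5 -0.5  0.1  0.4  0.3 -0.2 -0.2
  0.   0.1] (236, np.int64(205)) (281, np.int64(207))
rim [557.41664244 -17.25571268  58.71372298] 0.6965418946266871
```

The rim and hub fits agree: tin centre (557.5,-17), near place (559.7,-53). The held shaft is centred under the TCP. I'll go above the place and partly down.

Request:
carry_out(moves=[{"tx":0.079,"ty":0.012,"tz":0,"twist":0,"fingers":0},{"tx":0.079,"ty":0.013,"tz":0,"twist":0,"fingers":0},{"tx":0,"ty":0,"tz":0.13,"twist":0,"fingers":0},{"tx":0,"ty":0,"tz":0.13,"twist":0,"fingers":0},{"tx":0,"ty":0,"tz":0.05,"twist":0,"fingers":0},{"tx":0,"ty":0,"tz":0,"twist":0,"fingers":0},{"tx":0,"ty":0,"tz":0,"twist":0,"fingers":0},{"tx":0,"ty":0,"tz":0,"twist":0,"fingers":0}])

```text
clock: 8.6
eef_pos: [561.9, -53.9, 86.1]
tool_rot: [3.139, 0.0, 1.572]
force: [-0.4, 0.3, -1.1]
width: 14.2
gripper_force: 58.6
```

Request:
carry_out(moves=[{"tx":0.003,"ty":-0.006,"tz":0.04,"twist":0,"fingers":0},{"tx":0,"ty":0,"tz":0.025,"twist":0,"fingers":0},{"tx":0,"ty":0,"tz":0.025,"twist":0,"fingers":0},{"tx":0,"ty":0,"tz":0.02,"twist":0,"fingers":0},{"tx":0,"ty":0,"tz":0,"twist":0,"fingers":0},{"tx":0,"ty":0,"tz":0,"twist":0,"fingers":0}])

```text
clock: 9.35
eef_pos: [559.3, -53.0, 51.8]
tool_rot: [3.141, 0.0, 1.572]
force: [1.2, 0.4, -1.2]
width: 13.9
gripper_force: 58.7
```

Request:
carry_out(moves=[{"tx":0,"ty":0,"tz":0.01,"twist":0,"fingers":0},{"tx":0,"ty":0,"tz":0.007,"twist":0,"fingers":0},{"tx":0,"ty":0,"tz":0,"twist":0,"fingers":0},{"tx":0,"ty":0,"tz":0,"twist":0,"fingers":0}])

```text
clock: 9.85
eef_pos: [559.2, -53.0, 46.7]
tool_rot: [3.142, -0.0, 1.572]
force: [0.8, 0.5, -1.7]
width: 14.5
gripper_force: 58.7
```

Request:
carry_out(moves=[{"tx":0,"ty":0,"tz":0.004,"twist":0,"fingers":0},{"tx":0,"ty":0,"tz":0,"twist":0,"fingers":0},{"tx":0,"ty":0,"tz":0,"twist":0,"fingers":0}])

```text
clock: 10.22
eef_pos: [559.4, -53.1, 45.9]
tool_rot: [3.141, 0.0, 1.572]
force: [-0.3, 0.3, 4.6]
width: 14.2
gripper_force: 59.2
```

It touched the floor at the predicted height (TCP 45.9, 4.6 N). I'll release, rise and go behind shaft 2.

Request:
carry_out(moves=[{"tx":0,"ty":0,"tz":0,"twist":0,"fingers":0.5},{"tx":0,"ty":0,"tz":0,"twist":0,"fingers":0.5},{"tx":0,"ty":0,"tz":0,"twist":0,"fingers":0.5},{"tx":0,"ty":0,"tz":-0.1,"twist":0,"fingers":0.5},{"tx":0,"ty":0,"tz":-0.15,"twist":0,"fingers":0.5},{"tx":0,"ty":0,"tz":-0.15,"twist":0,"fingers":0.5},{"tx":0,"ty":0,"tz":-0.12,"twist":0,"fingers":0.5},{"tx":0.01,"ty":0.13,"tz":0,"twist":0,"fingers":0.5},{"tx":0.01,"ty":0.13,"tz":0,"twist":0,"fingers":0.5},{"tx":0,"ty":0.11,"tz":0,"twist":0,"fingers":0.5},{"tx":0,"ty":0,"tz":0,"twist":0,"fingers":0.5},{"tx":0,"ty":0,"tz":0,"twist":0,"fingers":0.5}])

```text
clock: 11.72
eef_pos: [669.0, -47.1, 200.9]
tool_rot: [-3.14, 0.0, 1.571]
force: [-0.4, 0.3, -0.4]
width: 42.9
gripper_force: 0.0
```

Run:
```python
from h import *
w=snap('wrist','w5');b=snap('side','s5');s=ctrl.read_state(); print(s['eef_pos'],s['tool_rot'])
B=cv2.resize(b['color'][165:255,180:330],(400,240),interpolation=3)
C=np.zeros((300,800,3),np.uint8);C[:240,:400]=B; C[:300,400:]=cv2.resize(w['color'],(400,300));cv2.imwrite('pics/c5.png',C)
g=cv2.cvtColor(w['color'],6);n,l,st,ce=cv2.connectedComponentsWithStats((g>140).astype(np.uint8))
for i in range(1,n):
  if 300<st[i][4]<6000: print(st[i],ce[i].round(1),ray(w,*ce[i],8).round(1))
```

```text
[668.94938629 -47.08744363 201.37312177] [-3.14019392e+00 -1.06567858e-04  1.57107554e+00]
[ 471   67   41   64 2028] [490.5  99. ] [910.5  30.2   8. ]
[253  87  33  36 893] [269.3 103.6] [680.8  25.6   8. ]
[ 478  156   34  107 2644] [497.  203.7] [941.2 -83.9   8. ]
[ 345  210   61   55 2040] [374.  236.5] [ 805.5 -124.4    8. ]
[185 226  25  44 455] [196.9 246.9] [ 596.5 -138.1    8. ]
[305 227  24  43 441] [317.  246.3] [ 739.2 -137.1    8. ]
[ 226  268   86   59 2550] [258.4 300. ] [ 669.7 -210.7    8. ]
```

View pics/c5.png

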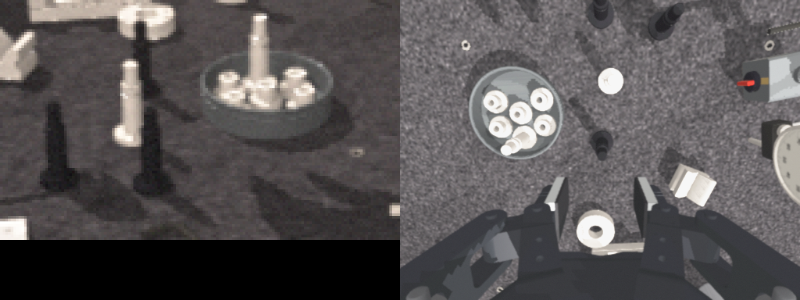

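Shaft 1 stands upright in its place at (260,50) in the left half. Shaft 2's flange is at wrist pixel (270,104), about (680,24.5). The black one beside it is at about (259,185), clear of the jaws. I'll go to shaft 2.

Request:
carry_out(moves=[{"tx":0.12,"ty":0.018,"tz":0,"twist":0,"fingers":0.5},{"tx":0.119,"ty":0.019,"tz":0,"twist":0,"fingers":0.5},{"tx":0,"ty":0,"tz":0.1,"twist":0,"fingers":0.5},{"tx":0,"ty":0,"tz":0.1,"twist":0,"fingers":0.5},{"tx":0,"ty":0,"tz":0,"twist":0,"fingers":0.5},{"tx":0,"ty":0,"tz":0,"twist":0,"fingers":0.5},{"tx":0,"ty":0,"tz":0,"twist":0,"fingers":0.5}])

```text
clock: 12.7
eef_pos: [682.1, 24.6, 143.2]
tool_rot: [3.139, -0.0, 1.571]
force: [0.1, -0.3, -0.4]
width: 42.6
gripper_force: 0.0
```

Request:
carry_out(moves=[{"tx":0,"ty":-0.006,"tz":0.1,"twist":0,"fingers":0.5},{"tx":0,"ty":0,"tz":0.1,"twist":0,"fingers":0.5},{"tx":0,"ty":0,"tz":0.1,"twist":0,"fingers":0.5},{"tx":0,"ty":0,"tz":0.03,"twist":0,"fingers":0.5},{"tx":0,"ty":0,"tz":0,"twist":0,"fingers":0.5},{"tx":0,"ty":0,"tz":0,"twist":0,"fingers":0.5}])

```text
clock: 13.45
eef_pos: [680.6, 24.7, 44.2]
tool_rot: [3.139, -0.0, 1.572]
force: [0.8, 0.2, 0.1]
width: 42.7
gripper_force: 0.0
```

Request:
carry_out(moves=[{"tx":0,"ty":0,"tz":0,"twist":0,"fingers":0},{"tx":0,"ty":0,"tz":0,"twist":0,"fingers":0},{"tx":0,"ty":0,"tz":0,"twist":0,"fingers":0},{"tx":0,"ty":0,"tz":0,"twist":0,"fingers":0},{"tx":0,"ty":0,"tz":0,"twist":0,"fingers":0}])

```text
clock: 14.08
eef_pos: [680.1, 24.9, 43.6]
tool_rot: [3.14, -0.0, 1.572]
force: [-0.9, 0.4, 6.6]
width: 14.4
gripper_force: 58.6
```

Request:
carry_out(moves=[{"tx":0,"ty":0,"tz":-0.05,"twist":0,"fingers":0},{"tx":0,"ty":0,"tz":-0.15,"twist":0,"fingers":0},{"tx":0,"ty":0,"tz":-0.15,"twist":0,"fingers":0},{"tx":0,"ty":0,"tz":-0.1,"twist":0,"fingers":0},{"tx":-0.1,"ty":-0.1,"tz":0,"twist":0,"fingers":0},{"tx":-0.11,"ty":-0.11,"tz":0,"twist":0,"fingers":0},{"tx":-0.11,"ty":-0.11,"tz":0,"twist":0,"fingers":0},{"tx":-0.1,"ty":-0.09,"tz":0,"twist":0,"fingers":0},{"tx":0,"ty":0,"tz":0,"twist":0,"fingers":0},{"tx":0,"ty":0,"tz":0,"twist":0,"fingers":0},{"tx":0,"ty":0,"tz":0,"twist":0,"fingers":0}])

```text
clock: 15.45
eef_pos: [557.3, -100.0, 177.6]
tool_rot: [3.141, -0.001, 1.574]
force: [-0.8, -0.2, -1.1]
width: 14.4
gripper_force: 58.9
```

```bash
cat > fit.py <<'E'
from h import *
from scipy.optimize import least_squares
w=snap('wrist','w6'); s=ctrl.read_state(); p0=s['eef_pos']; print(p0,s['tool_rot'],s['width'])
gb=cv2.GaussianBlur(cv2.cvtColor(w['color'],6).astype(np.float32),(3,3),0); E=[]
for a in np.linspace(0,2*np.pi,72,endpoint=False):
    rr=np.arange(52,64,.25); q=[proj(w,(557.5+r*np.cos(a),-17+r*np.sin(a),28)) for r in rr]
    pr=cv2.remap(gb,np.float32([[x[0] for x in q]]),np.float32([[x[1] for x in q]]),1)[0]
    E.append(q[pr.argmax()])
W=np.array([ray(w,u,v,28)[:2] for u,v in E])
f=least_squares(lambda p:np.hypot(*(W-p[:2]).T)-p[2],[556,-15,58],loss='soft_l1'); print('rim',f.x)
g=cv2.cvtColor(w['color'],6)
c=cv2.HoughCircles(cv2.GaussianBlur(g,(3,3),0),3,1,18,param1=120,param2=14,minRadius=13,maxRadius=19)
for u,v,r in c[0]:
    X=ray(w,u,v,11)
    if np.hypot(*(X[:2]-f.x[:2]))<55: print(np.round((u,v,r)),X.round(1))
# held flange
foot=p0[2]-43.6; m=(g>150).astype(np.uint8); n,l,st,ce=cv2.connectedComponentsWithStats(m)
fc=proj(w,(p0[0],p0[1]+8,foot+8)); k=l[int(fc[1]),int(fc[0])]; ys,xs=np.where(l==k); print('comp',st[k],fc)
pts=[(x,ys[xs==x].min()) for x in range(236,282,3) if (xs==x).any()]
t=np.linspace(0,2*np.pi,400)
def res(p):
    Q=np.array([proj(w,(p[0]+16.5*np.cos(a),p[1]+16.5*np.sin(a),z)) for z in(foot,foot+8) for a in t])
    h=cv2.convexHull(Q.astype(np.float32)); return [cv2.pointPolygonTest(h,(float(x),float(y)-.5),True) for x,y in pts]
r=least_squares(res,p0[:2],diff_step=1e-3,loss='soft_l1'); print('held-TCP',r.x-p0[:2],np.abs(r.fun).max())
E
python3 fit.py
```

```text
[ 557.24062477 -100.05018047  177.44127685] [ 3.14122046e+00 -4.82798476e-04  1.57360769e+00] 14.218246558042763
rim [557.5362176  -17.37378418  58.66530782]
[260. 128.  17.] [559.1 -51.1  11. ]
[258.  92.  16.] [557.1 -16.6  11. ]
[290. 110.  16.] [588.9 -33.   11. ]
[222.  74.  16.] [524.2  -0.6  11. ]
[288.  70.  18.] [586.    2.1  11. ]
[226. 112.  16.] [526.2 -36.   11. ]
comp [ 224  195   67  105 3584] (np.float64(257.78778866758836), np.float64(212.53918800185903))
held-TCP [0.10321047 0.07373444] 0.5149248932447223
```

View pics/w6.png

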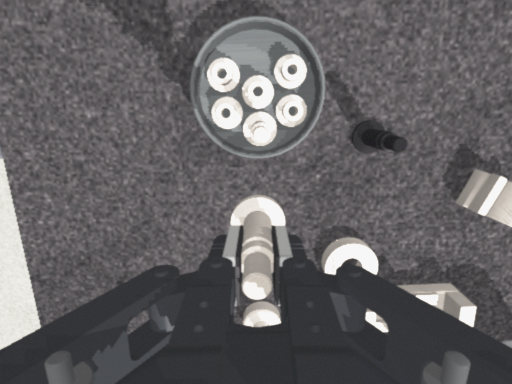

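The tin is unmoved, and shaft 1 sits in its place at (260,128). The last gap is at about (256,56), world (555.2,19). The held shaft's flange is at (258,214), centred under the TCP.

Request:
carry_out(moves=[{"tx":0.13,"ty":-0.007,"tz":0,"twist":0,"fingers":0},{"tx":0.14,"ty":0,"tz":0,"twist":0,"fingers":0},{"tx":0.127,"ty":0,"tz":0,"twist":0,"fingers":0},{"tx":0,"ty":0,"tz":0.13,"twist":0,"fingers":0},{"tx":0,"ty":0,"tz":0.13,"twist":0,"fingers":0},{"tx":0,"ty":0,"tz":0.05,"twist":0,"fingers":0},{"tx":0,"ty":0,"tz":0,"twist":0,"fingers":0},{"tx":0,"ty":0,"tz":0,"twist":0,"fingers":0},{"tx":0,"ty":0,"tz":0,"twist":0,"fingers":0}])

```text
clock: 16.62
eef_pos: [555.3, 17.8, 85.8]
tool_rot: [3.139, -0.0, 1.572]
force: [-0.3, -0.1, -1.5]
width: 14.0
gripper_force: 58.9
```

Request:
carry_out(moves=[{"tx":0.003,"ty":0,"tz":0.04,"twist":0,"fingers":0},{"tx":0,"ty":0,"tz":0.025,"twist":0,"fingers":0},{"tx":0,"ty":0,"tz":0.025,"twist":0,"fingers":0},{"tx":0,"ty":0,"tz":0.02,"twist":0,"fingers":0},{"tx":0,"ty":0,"tz":0.01,"twist":0,"fingers":0},{"tx":0,"ty":0,"tz":0,"twist":0,"fingers":0},{"tx":0,"ty":0,"tz":0,"twist":0,"fingers":0}])

```text
clock: 17.5
eef_pos: [554.5, 18.7, 48.7]
tool_rot: [3.141, 0.0, 1.572]
force: [-0.8, -0.1, -2.0]
width: 14.1
gripper_force: 59.0
```

Request:
carry_out(moves=[{"tx":0,"ty":0,"tz":0.006,"twist":0,"fingers":0},{"tx":0,"ty":0,"tz":0.003,"twist":0,"fingers":0},{"tx":0,"ty":0,"tz":0,"twist":0,"fingers":0},{"tx":0,"ty":0,"tz":0,"twist":0,"fingers":0}])

```text
clock: 18.0
eef_pos: [554.6, 18.8, 46.6]
tool_rot: [3.141, -0.0, 1.572]
force: [-1.1, 0.1, 4.8]
width: 13.8
gripper_force: 59.6
```

On the floor at the expected height. I'll release, rise and check.

Request:
carry_out(moves=[{"tx":0,"ty":0,"tz":0,"twist":0,"fingers":0.5},{"tx":0,"ty":0,"tz":0,"twist":0,"fingers":0.5},{"tx":0,"ty":0,"tz":0,"twist":0,"fingers":0.5},{"tx":0,"ty":0,"tz":-0.1,"twist":0,"fingers":0.5},{"tx":0,"ty":0,"tz":-0.15,"twist":0,"fingers":0.5},{"tx":0,"ty":0,"tz":-0.15,"twist":0,"fingers":0.5},{"tx":0,"ty":0,"tz":-0.1,"twist":0,"fingers":0.5},{"tx":-0.14,"ty":0,"tz":0,"twist":0,"fingers":0.5},{"tx":-0.14,"ty":0,"tz":0,"twist":0,"fingers":0.5},{"tx":-0.12,"ty":0,"tz":0,"twist":0,"fingers":0.5},{"tx":0,"ty":0,"tz":0,"twist":0,"fingers":0.5},{"tx":0,"ty":0,"tz":0,"twist":0,"fingers":0.5}])

```text
clock: 19.5
eef_pos: [554.2, -100.5, 195.5]
tool_rot: [-3.141, -0.001, 1.572]
force: [-0.1, 0.2, -0.7]
width: 42.3
gripper_force: 0.0
```

Run:
```python
from h import *
w=snap('wrist','w7');b=snap('side','s7')
C=np.zeros((300,800,3),np.uint8);C[:300,:400]=cv2.resize(b['color'][120:255,160:340],(400,300),interpolation=3); C[:,400:]=cv2.resize(w['color'],(400,300));cv2.imwrite('pics/c7.png',C)
```

```text
(no output)
```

View pics/c7.png

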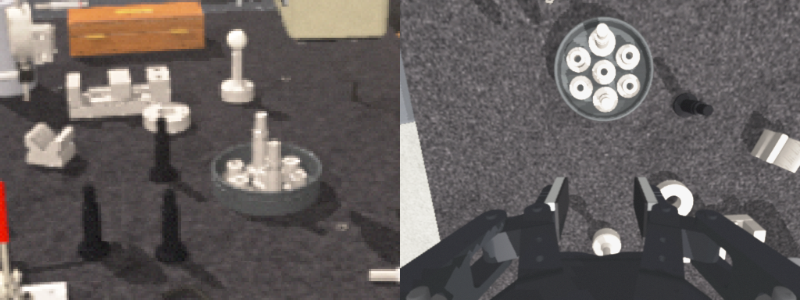

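Both shafts stand upright in the tin, at (602,38) and (604,98) in the right half. The ball is still on its post at (237,65) in the left half, and the black look-alikes are untouched.

```bash
python3 -c "
from h import *
print(job.finish_job())"
```

```text
the job is handed in; nothing more can be done
None
```

Both shafts stand upright in the tin's two empty places, flanges on its floor; the reference sphere and black look-alikes were left alone, and the job was handed in at about 19.5 s of the 53 s allowed.

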